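# Clear the electrode box lid, test its catch and hold the lid open

### The job

Hang the little steel pail that stands on the blue electrode box onto the hook stand by its bail and let go of it. Then tug the closed lid up by its black bar handle, before touching the catch, to feel whether the catch is holding it; if it is, draw the catch by sliding its red peg towards the handle. Raise the lid by the handle to about 50 degrees and finish while still gripping the handle and holding the lid up there (it falls shut by itself), with the pail still hanging and the wood block, pipe offcut and tape measure left where they are.

Things in the scene. Friction and masses are not known exactly. Their poses are not given: they have to be found in the camera images.
- box: Fixed blue sheet-steel electrode box with its lid shut, 200 (x) x 300 (y) mm, lid top face 92 mm above the bench. Origin: centre of its underside on the bench. +x of the box points away from the robot to the hinge side, -x is the front, +y is left (the catch end); z up. A flat keeper pocket sticks out 21 mm on its +y side near the front.
- lid (a joint): Opening angle in rad: 0 shut, 1.3 at its stop, 0.87 is 50 degrees; hinged along the far (+x) top edge, about 0.45 kg, falls shut when let go. If the catch holds, the handle has about 4 mm of play (0.02 to 0.03 rad), then stops hard; if not, the lid follows a light lift (under 10 N). It cannot be seen from outside: the hidden keeper may be worn so far back that the tongue misses it.
- lid_handle (a point): Centre of the lid's black bar handle, 12 mm thick, 96 mm long along the box's y, 32 mm clear above the lid on two posts 76 mm apart. Lid shut: 165 mm in front (-x) of the hinge line, 130 mm above the bench. Grip it from above, fingers closing along the box's x; the bar then turns between the fingers as the lid rises. Moves with the lid.
- lid_hinge (a point): Middle of the lid's hinge line (along the box's y), box x = +100 mm, 87 mm above the bench. The lid turns about it; axes as the box's.
- catch_knob (a point): Grip point of the catch's red thumb peg on the lid, an upright peg 16 mm thick that stands up 36 mm from the lid; the point is 29 mm above the lid, 112 mm to the left (+y) of the handle's centre when shut. The peg carries a tongue under the lid.
- catch (a joint): Travel of the catch in m: 0 to 0.003 in its shut place, 0.028 fully drawn. It slides towards the handle (box -y) against about 1.5 N of friction and stays where it is left; from 0.012 on it is surely clear of the keeper. The peg can be pinched from above or pushed.
- pail: Loose small steel pail, 0.10 to 0.17 kg, standing on the shut lid. Round body 64 mm across at the rim and 50 mm high; stiff wire bail (5 mm wire) in the pail's y-z plane rising from the rim at y = +-33.5 mm straight up to 96 mm, then roof-shaped to its peak at 121 mm. Origin: centre of its underside; z up.
- pail_grip (a point): Grip point on the pail's red moulded grip, 145 mm above the pail's underside. The grip is a block 14 (pail x) x 26 (pail y) x 36 mm that stands on the bail's peak from 120 to 156 mm; with the fingertips no lower than 122 mm they stay clear of the hook.
- pail_bail (a point): Underside of the bail's peak, 118.5 mm above the pail's underside: this lies on the hook when hung.
- hook_stand: Fixed dark steel hook stand: foot 100 mm across, post 16 mm thick, 220 mm high. The hook is an 8 mm round bar pointing along the stand's -x at 200 mm height (bar axis), straight for 83 mm from the post's axis, then turned up to a tip 226 mm high, 103 mm from the post's axis. Origin: centre of the foot on the bench; z up.
- hook_seat (a point): Top of the hook's straight bar, 55 mm in front (stand -x) of the post's axis, 204 mm high: where the bail is to rest. Axes as the stand's. The bail must be threaded over the tip from the front, along the stand's +x.
- tape_measure: Yellow tape measure, 67 x 77 x 32 mm, lying right of the box; leave alone. Origin: centre of its underside.
- wood_block: Wooden block, 90 mm, on the left; leave alone. Origin: centre of its underside.
- pipe_offcut: Dark steel pipe offcut, 48 mm across and 65 mm high, on the right; leave alone. Origin: centre of its underside.
There are look-alikes about, which are no part of the job. Leave any green, orange or turquoise look-alike of the pail alone.

How it is judged:
By the outcome, as a careful person would: the job done as asked, in the order asked, and still so for the second after the job is handed in, while the arm keeps its last pose, push and grip.
It also fails if it takes over 53 s, if anything falls off the work surface, if the arm or the gripper's body presses on something with over 40 N, if the wrist force passes 120 N, or if a joint passes its speed limit or range.

### The arm

A 7-joint arm with a two-finger parallel gripper is mounted at the origin on a cart in front of the work surface, level with it; the furniture and walls round the work are solid. World frame = base frame: x ahead of the robot, y to its left, z up, the work surface at z = 0. Lengths are in m, angles in rad, forces in N, time in s.
With the tool pointing down it reaches from about 0.35 to 0.9 m from the base axis. Payload 19.9 kg.
Tool frame: the origin (TCP) lies between the finger pads, 19 mm behind the fingertips; this is the grasp point; z points along the fingers, y is the line along which they close (so a half turn about z gives the same grasp; the last joint's range is limited). The gripper opens to 94 mm and grips with 3 to 60 N. Pads are 16 mm wide; open, the fingers measure 119 mm over their backs; the gripper's body (75 mm by 177 mm) begins 78 mm behind the grasp point.
Start: joints at [-1.206, 0.417, -0.01, 1.614, 0.005, 1.111, -0.053], TCP at [0.247, 0.574, 0.224] pointing down, gripper open.
Joint ranges: [-2.81, 2.81], [-0.39, 2.02], [-1.27, 1.25], [0.06, 2.57], [-1.19, 4.33], [0.19, 2], [-2.82, 2.82]. Speed limits (rad/s): [1.89, 1.89, 2.39, 2.39, 3.01, 3.01, 3.01].

### API

Orientations are given as a 3x3 rotation matrix whose columns are the frame's x, y, z axes.
In Python, from rig import robot gives the robot as it stands. Calls block until the motion is done:
- robot.move_ptp(position, orientation): joint-space move of the TCP to a pose.
- robot.move_linear(position, velocity=0.15, frame=None, threshold=None): straight line of the TCP; frame=None keeps the orientation; velocity is the mean speed in m/s. With threshold (N) it stops when the force on the tool has changed by that much, and returns True; else False.
- robot.goto_joints(angles): joint-space move.
- robot.gripper_to(opening): finger opening in m; the grip force is fixed at half the most; returns when the fingers have stopped.
- robot.pause(seconds).
- robot.ik(position, orientation): joint angles nearest the present ones, or None.
- robot.get_state(): the state.
- robot.grab_frame(name): name is "scene" or "top" or "wrist"; returns the picture (400x640x3 uint8, red, green, blue); there is no depth.
- robot.camera_info(name): a dict with "fx", "fy", "cx", "cy" (pixels), "dist" ([k1, k2, p1, p2, k3] as OpenCV has them; the pictures are not rectified), "rvec" (rotation vector, rad) and "tvec" (3), from world to camera coordinates, as OpenCV has them. Camera axes: x right, y down, z forward; pixel columns grow to the right and rows downward; lengths in m; the calibration is good to about 2 mm. A picture is of the moment at which its call begins: read the wrist's pose just before it. camera_info takes no time and is no camera call; for the wrist camera it gives the pose at the moment of the call.
A pose or a line that the arm cannot do raises robot.PlanningError and nothing moves.
- robot.sign_off(): hands the job in; it is judged then, once.
The state is a dict: "time": time; "qpos": joint angles; "joint_vel": joint speeds; "effort": joint torques, N m; "ee_pos": TCP position; "tool_rot": TCP orientation; "force": force on the tool from outside, world axes, zero at the start; "moment": the same for the moment, N m; "opening": finger opening in m; "grasp_force": force on a finger pad.
Only numpy, scipy, OpenCV 4.12 (cv2) and the standard library are available. Lean on these libraries where they do the work, as an engineer would, in place of code of your own. Each camera call takes 0.05 s, during which the arm holds its last target. There are 200 camera calls.

## Working session

There is one attempt and no reset: what is moved stays moved. The work goes in short steps, each a Python script; the robot and the scene stay as the last script left them, time stands still between calls to the robot, and variables do not carry over. Pictures are saved under pics/ and viewed, at most 10 in all, crops included, and the job is handed in when it is done.

```bash
mkdir -p pics; ls
python3 - <<'E'
from rig import robot
import cv2
for n in ("scene","top"):
    im=robot.grab_frame(n); cv2.imwrite(f"pics/{n}0.png",im[:,:,::-1]); print(n,robot.camera_info(n))
s=robot.get_state();print(s["time"],s["tool_rot"],s["force"])
E
```

```text
pics
scene {'fx': 400.16184703428183, 'fy': 400.16184703428183, 'cx': 319.6779870523171, 'cy': 196.42427236219436, 'dist': array([0.00793689, 0.        , 0.        , 0.        , 0.        ]), 'rvec': array([ 2.01135809, -0.77108158,  0.43908633]), 'tvec': array([-0.40323832,  0.34016641,  1.30545798])}
top {'fx': 460.597527440175, 'fy': 460.597527440175, 'cx': 317.0670589403383, 'cy': 198.04230452516234, 'dist': array([-0.06059714,  0.        ,  0.        ,  0.        ,  0.        ]), 'rvec': array([ 2.20217468, -2.15445256,  0.09962457]), 'tvec': array([-0.0139178 ,  0.56364527,  1.50632378])}
0.1 [[-9.18380937e-01  3.95697279e-01 -3.43500250e-04]
 [ 3.95697421e-01  9.18380402e-01 -9.94612460e-04]
 [-7.81015466e-05 -1.04935529e-03 -9.99999446e-01]] [-0.24049602 -0.2905754   0.22365002]
```

View pics/scene0.png

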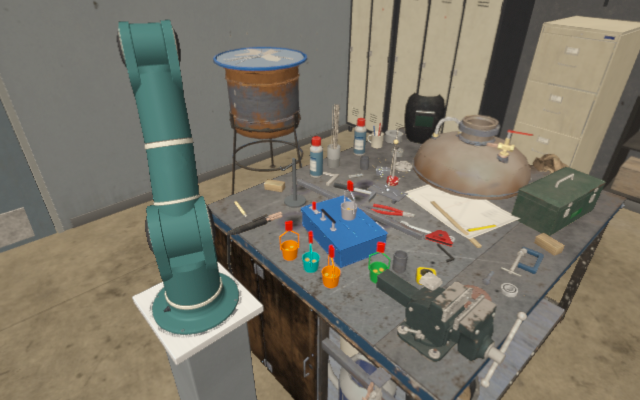

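View pics/top0.png

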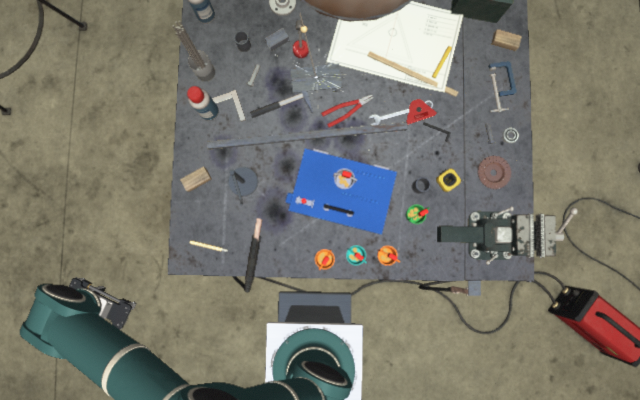

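Scene: the only grey pail standing on the blue box is at scene (348,210) / top (344,178). The look-alikes stand on the bench: orange at top (325,259) and (388,255), turquoise (356,255), green (417,213). The stand is at top (243,182), handle about (339,210), peg about (304,202). I'll confirm these in one enlarged crop.

Run:
```python
import cv2,numpy as np
t=cv2.imread("pics/top0.png")[140:240,215:415]; s=cv2.imread("pics/scene0.png")[150:270,265:425]
a=cv2.resize(t,None,fx=4,fy=4,interpolation=3)[:, :]
cv2.imwrite("pics/c1.png",np.vstack([cv2.resize(t,(500,250),interpolation=3),cv2.resize(s,(466,350),interpolation=3)[:, :] if 0 else cv2.copyMakeBorder(cv2.resize(s,(466,350),interpolation=3),0,0,0,34,0)]))
cv2.imwrite("pics/c2.png",a)
```

```text
(no output)
```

View pics/c2.png

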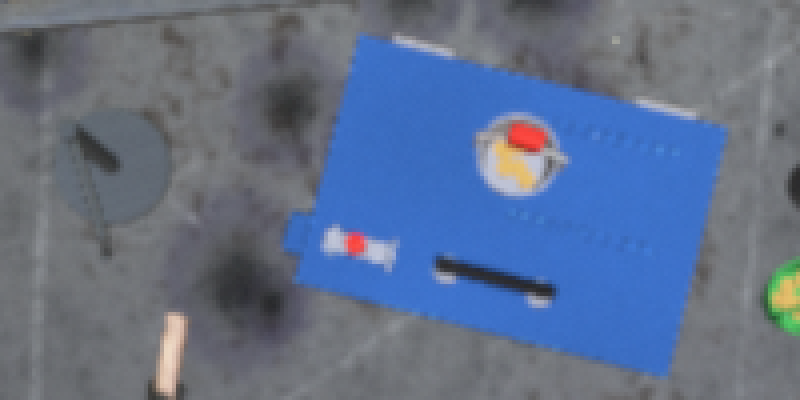

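View pics/c1.png

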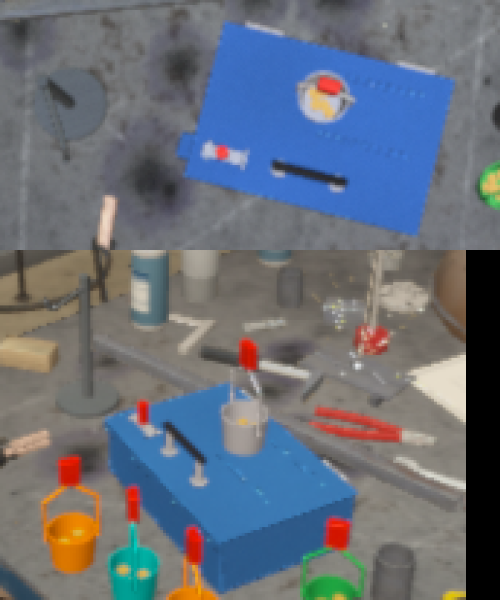

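The crop confirms it: the grey pail with the red grip at crop (527,137) on the lid, bail feet (480,138)/(566,160); red peg (356,243); black handle (440,263) to (553,291); hook stand foot (115,165), with the bar running from post top (78,130) to tip (105,252), towards the robot.

```bash
cat > h.py <<'E'
import cv2,numpy as np
from rig import robot
def ray(ci,px):
    K=np.array([[ci["fx"],0,ci["cx"]],[0,ci["fy"],ci["cy"]],[0,0,1]])
    p=cv2.undistortPoints(np.array(px,float).reshape(-1,1,2),K,np.array(ci["dist"])).reshape(-1,2)
    R=cv2.Rodrigues(np.array(ci["rvec"]))[0]; o=-R.T@np.array(ci["tvec"])
    d=np.c_[p,np.ones(len(p))]@R
    return o,d
def onz(ci,px,z):
    o,d=ray(ci,px); return o+d*((z-o[2])/d[:,2])[:,None]
def tri(c1,p1,c2,p2):
    o1,d1=ray(c1,[p1]);o2,d2=ray(c2,[p2]);d1=d1[0];d2=d2[0]
    s=np.linalg.lstsq(np.c_[d1,-d2],o2-o1,rcond=None)[0]
    a=o1+s[0]*d1;b=o2+s[1]*d2
    return (a+b)/2,np.linalg.norm(a-b)
def down(a):
    "tool down, closing axis y at world yaw a"
    y=np.array([np.cos(a),np.sin(a),0]);z=np.array([0,0,-1.]);return np.c_[np.cross(y,z),y,z]
def blobs(m,amin=6):
    n,l,st,c=cv2.connectedComponentsWithStats(m.astype(np.uint8))
    return [(c[i],st[i],l==i) for i in range(1,n) if st[i][4]>=amin]
def red(im):
    i=im.astype(int);return (i[...,0]>140)&(i[...,1]<75)&(i[...,2]<75)
E
python3 - <<'E'
from h import *
T=robot.camera_info("top");S=robot.camera_info("scene")
t=cv2.imread("pics/top0.png")[:,:,::-1];s=cv2.imread("pics/scene0.png")[:,:,::-1]
i=t.astype(int)
blue=(i[...,2]>130)&(i[...,0]<90)&(i[...,2]-i[...,0]>90)
b=max(blobs(blue),key=lambda b:b[1][4]); 
m=cv2.morphologyEx(b[2].astype(np.uint8),cv2.MORPH_CLOSE,np.ones((25,25)));m=cv2.morphologyEx(m,cv2.MORPH_OPEN,np.ones((21,21)))
c=cv2.boxPoints(cv2.minAreaRect(cv2.findContours(m,0,2)[0][0]));P=onz(T,c,.092);print("corners",c.tolist(),P.round(4).tolist(),"ctr",P.mean(0),"sides",np.linalg.norm(P-np.roll(P,1,0),axis=1))
dk=(i.max(2)<60);dk[:, :300]=0
for q in blobs(dk[:235],10):
    if 200<q[0][1]<220 and 320<q[0][0]<360: 
        print("handle",q[0],q[1],onz(T,[q[0]],.133)); ys,xs=np.nonzero(q[2]);v=cv2.fitLine(np.c_[xs,ys].astype(np.float32),2,0,.01,.01).ravel();L=onz(T,[v[2:]-10*v[:2],v[2:]+10*v[:2]],.133);d=L[1]-L[0];print("hyaw",np.arctan2(d[1],d[0]))
for n,im in(("t",t),("s",s)):
    for q in blobs(red(im)): 
        if 150<q[0][1]<260 and 265<q[0][0]<400: print(n,q[0],q[1])
print("hooktip",onz(T,[[241.3,202.8]],.224),"post",onz(T,[[234.5,172.5]],.218),"foot",onz(T,[[243.5,181]],.01))
o,_=ray(T,[[0,0]]);print("cam",o)
E
```

```text
corners [[288.6470642089844, 210.41175842285156], [304.1176452636719, 148.52940368652344], [396.3529357910156, 171.58824157714844], [380.8823547363281, 233.47059631347656]] [[0.5166, 0.0878, 0.092], [0.7165, 0.0436, 0.092], [0.6485, -0.2534, 0.092], [0.4499, -0.2056, 0.092]] ctr [ 0.58287342 -0.08188078  0.092     ] sides [0.30092618 0.20474214 0.30469834 0.20430601]
handle [338.66666667 209.125     ] [325 205  28   9  48] [[ 0.52148863 -0.06856959  0.133     ]]
hyaw -1.8029230907627676
t [346.07894737 174.10526316] [342 171   9   7  38]
t [357.76923077 255.07692308] [355 253   8   5  13]
t [392.21875 255.71875] [388 252   8   9  32]
t [324.91666667 258.83333333] [323 257   5   5  12]
s [394.36363636 180.27272727] [392 177   6   9  22]
s [349.54716981 185.58490566] [347 181   6  10  53]
s [313.90909091 204.90909091] [312 202   4   7  22]
s [387.73451327 210.56637168] [374 205  28  11 113]
s [288.54545455 225.44155844] [285 221   8  10  77]
s [310.23913043 236.73913043] [308 231   5  12  46]
s [380.46666667 246.84      ] [377 242   8  11  75]
s [330.96363636 250.96363636] [329 245   5  13  55]
hooktip [[0.52767247 0.21759028 0.224     ]] post [[0.6163762 0.2417139 0.218    ]] foot [[0.61726328 0.24750068 0.01      ]]
cam [0.42985962 0.00283232 1.54987538]
```

Run:
```python
from h import *
T=robot.camera_info("top");S=robot.camera_info("scene")
g,e=tri(T,[346.08,174.1],S,[349.55,185.58]);print("grip",g,e)
q,e=tri(T,[304,200.8],S,[313.9,204.9]);print("peg",q,e)
yaw=np.deg2rad(77)
robot.move_ptp([.42,.30,.42],down(np.deg2rad(90+15)))
ci=robot.camera_info("wrist");im=robot.grab_frame("wrist");cv2.imwrite("pics/w1.png",im[:,:,::-1])
np.save("w1.npy",ci,allow_pickle=True)
robot.move_ptp([g[0]-.06,g[1],.42],down(yaw))
ci=robot.camera_info("wrist");im=robot.grab_frame("wrist");cv2.imwrite("pics/w2.png",im[:,:,::-1])
np.save("w2.npy",ci,allow_pickle=True)
a=cv2.imread("pics/w1.png");cv2.imwrite("pics/w12.png",np.vstack([cv2.resize(a,(480,300)),cv2.resize(im[:,:,::-1],(480,300))]))
s=robot.get_state();print(s["time"],s["ee_pos"],s["qpos"],s["force"])
```

```text
grip [ 0.61654468 -0.08302272  0.23317332] 0.0003525482621036214
peg [0.54645991 0.03885295 0.11907554] 0.0011873657290292182
3.1167 [ 0.55673651 -0.08137844  0.41990557] [-0.30869573  0.19994372  0.48390743  1.49518057 -0.0934151   1.46956401
  1.52301381] [-0.69033578  0.54911557 -0.27940775]
```

View pics/w12.png

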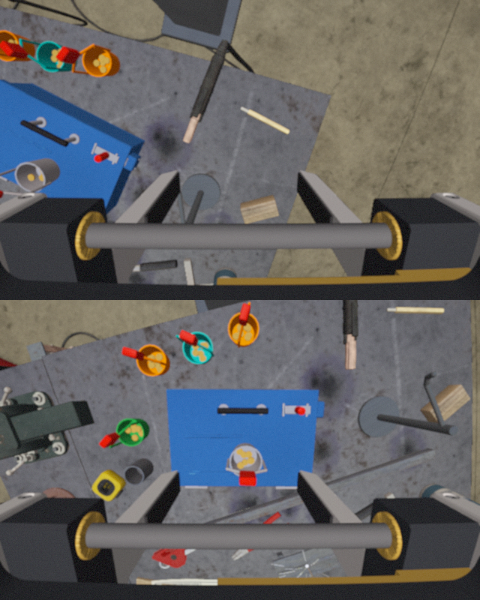

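w12 shows the gripper; in the lower picture are the pail with grip (247,478), bail parallel to the box's y, handle (243,410), peg (300,410) and stand with foot (380,417), post top (448,430), hook tip (430,377). I'll zoom in on the stand and pail.

Run:
```python
import cv2,numpy as np
a=cv2.imread("pics/w2.png")
A=cv2.resize(a[85:185,460:620],None,fx=5,fy=5,interpolation=3)[:, :800]
cv2.imwrite("pics/c3.png",A)
```

```text
(no output)
```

View pics/c3.png

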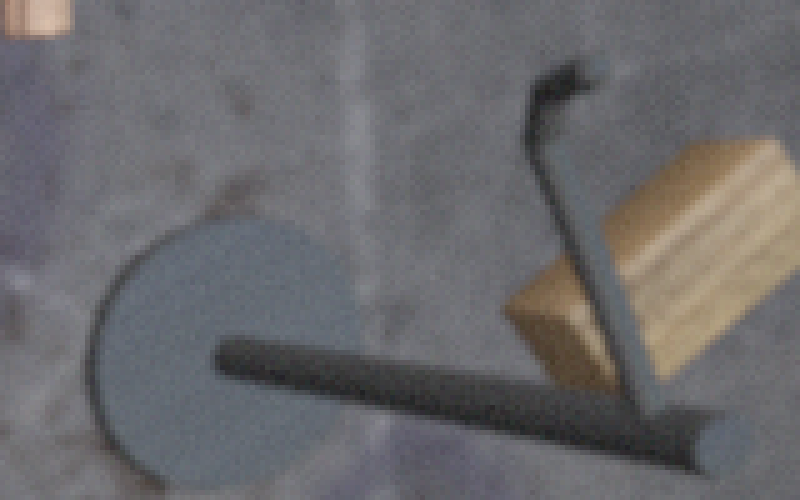

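Crop c3: post top disc (723,446), bar axis from (648,405) to the bend at (537,145), tip end (595,70), foot centre (230,352).

Run:
```python
from h import *
W=np.load("w2.npy",allow_pickle=True).item()
f=lambda x,y,z:onz(W,[[460+(x+.5)/5-.5,85+(y+.5)/5-.5]],z)[0]
post=f(723,446,.22);tip=f(595,70,.226);a=f(648,405,.2);b=f(537,147,.2);ft=f(230,352,.012)
for n,v in(("post",post),("tip",tip),("a",a),("b",b),("foot",ft)):print(n,v.round(4))
for p,q in((tip,post),(b,a),(b,post)):
    d=q-p;print(np.rad2deg(np.arctan2(d[1],d[0])),np.hypot(*d[:2]))
im=cv2.imread("pics/w2.png")[:,:,::-1]
T=robot.camera_info("top")
for q in blobs(red(im),20): print(q[0],q[1],onz(W,[q[0]],.232).round(4),onz(W,[q[0]],.12).round(4),tri(W,q[0],T,[346.08,174.1]))
i=im.astype(int);dk=i.max(2)<60
for q in blobs(dk[130:165,270:380],20): 
    c=q[0]+[270,130];print("handle",c,q[1],onz(W,[c],.134))
```

```text
post [0.6183 0.2531 0.22  ]
tip [0.5247 0.22   0.226 ]
a [0.6107 0.2515 0.2   ]
b [0.5422 0.2259 0.2   ]
foot [0.6171 0.2537 0.012 ]
19.467691256322844 0.09929326747532623
20.426766874660473 0.07315384341300504
19.61303110015 0.08082227448059706
[326.08368201  16.25941423] [318   5  16  23 239] [[ 0.3893 -0.034   0.232 ]] [[ 0.3571 -0.0237  0.12  ]] (array([ 0.53978967, -0.06537589,  0.73633959]), np.float64(0.03211419821403174))
[249.39013453  48.86995516] [240  41  20  17 223] [[ 0.4016 -0.1167  0.232 ]] [[ 0.3734 -0.133   0.12  ]] (array([ 0.53893286, -0.04285513,  0.7734973 ]), np.float64(0.010199418781079338))
[172.62085308  69.90521327] [163  63  20  15 211] [[ 0.4026 -0.1998  0.232 ]] [[ 0.3748 -0.2429  0.12  ]] (array([ 0.53467468, -0.03468144,  0.70903212]), np.float64(0.04482398716942731))
[400.2625 147.05  ] [395 143  11   9  80] [[0.5335 0.0166 0.232 ]] [[0.5478 0.0431 0.12  ]] (array([ 0.52873684, -0.06219805,  0.5766953 ]), np.float64(0.07771052502501062))
[140.69822485 188.06508876] [133 180  16  17 169] [[ 0.5134 -0.2757  0.232 ]] [[ 0.5212 -0.3432  0.12  ]] (array([ 0.524365  , -0.05278329,  0.61566547]), np.float64(0.07599985323915617))
[329.78497409 237.37823834] [320 228  21  20 386] [[ 0.6179 -0.0802  0.232 ]] [[ 0.6594 -0.0848  0.12  ]] (array([ 0.61577188, -0.08138234,  0.23837303]), np.float64(0.0028504959571488495))
[363.40298507 290.7761194 ] [352 283  22  15 134] [[ 0.6945 -0.055   0.232 ]] [[ 0.7606 -0.0514  0.12  ]] (array([ 0.59016638, -0.0660683 ,  0.41124455]), np.float64(0.01112440639331271))
[227.45611702 342.38430851] [203 332  45  25 752] [[ 0.7286 -0.2383  0.232 ]] [[ 0.8057 -0.2938  0.12  ]] (array([ 0.56272433, -0.08651132,  0.4976097 ]), np.float64(0.05272430382664618))
handle [323.36989796 147.5255102 ] [ 21  15  66   6 392] [[ 0.52309873 -0.06476765  0.134     ]]
```

Run:
```python
from h import *
ya=np.deg2rad(77)
robot.move_linear([.6165,-.081,.33],.2,frame=down(ya))
robot.move_linear([.6165,-.081,.238],.12)
robot.gripper_to(.012)
s=robot.get_state();print(s["time"],s["opening"],s["grasp_force"],s["force"])
robot.move_linear([.6165,-.081,.33],.12)
s=robot.get_state();print(s["opening"],s["grasp_force"],s["force"])
robot.move_linear([.4768,.2005,.32],.2,frame=down(np.deg2rad(109.7)))
robot.move_linear([.4768,.2005,.2745],.12)
s=robot.get_state();print(s["time"],s["opening"],s["ee_pos"],s["force"])
w=robot.grab_frame("wrist");np.save("w3.npy",robot.camera_info("wrist"),allow_pickle=True);cv2.imwrite("pics/w3.png",w[:,:,::-1])
a=robot.grab_frame("scene");cv2.imwrite("pics/s3.png",a[:,:,::-1])
cv2.imwrite("pics/v3.png",np.vstack([cv2.resize(w[:,:,::-1],(480,300)),cv2.resize(a[110:250,210:434,::-1],(480,300),interpolation=3)]))
```

```text
5.775 0.025930871986451987 29.86982524394989 [-0.01747568  0.53062327 -0.46323467]
0.026069441092113968 29.86770361661911 [ 0.15320899 -0.80219889 -1.32090446]
8.9417 0.025822782540645038 [0.47710826 0.20031656 0.27492732] [-0.18296191  0.33951192 -1.4089787 ]
```

View pics/v3.png

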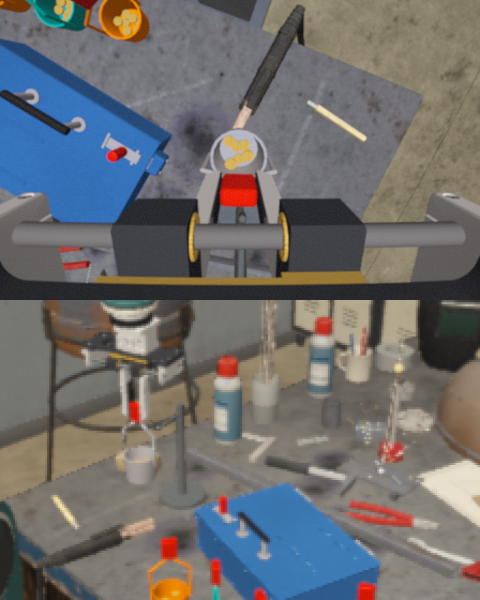

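The pail hangs straight in the grip (wrist (238,190)), with the hook bar centred just behind it at (241,230). Threading now.

Run:
```python
from h import *
d=np.array([np.cos(np.deg2rad(19.7)),np.sin(np.deg2rad(19.7)),0])
p=np.array([.4768,.2005,.2745])
print("hit",robot.move_linear(p+.095*d,.1,threshold=6))
s=robot.get_state();print(s["ee_pos"],s["force"])
q=np.array(s["ee_pos"])
print("hit",robot.move_linear([q[0],q[1],.2265],.05,threshold=3))
s=robot.get_state();print(s["time"],s["ee_pos"],s["force"],s["moment"])
a=robot.grab_frame("scene");w=robot.grab_frame("wrist")
cv2.imwrite("pics/v4.png",np.vstack([cv2.resize(w[:,:,::-1],(480,300)),cv2.resize(a[110:215,240:408,::-1],(480,300),interpolation=3)]))
```

```text
hit False
[0.56593655 0.23242093 0.27458757] [ 0.26323045 -0.67004453 -1.16969447]
hit True
10.8917 [0.56541099 0.23301046 0.23385768] [-0.97416182  3.63110911  1.16009571] [ 1.08165871  0.17908767 -0.01122397]
```

View pics/v4.png

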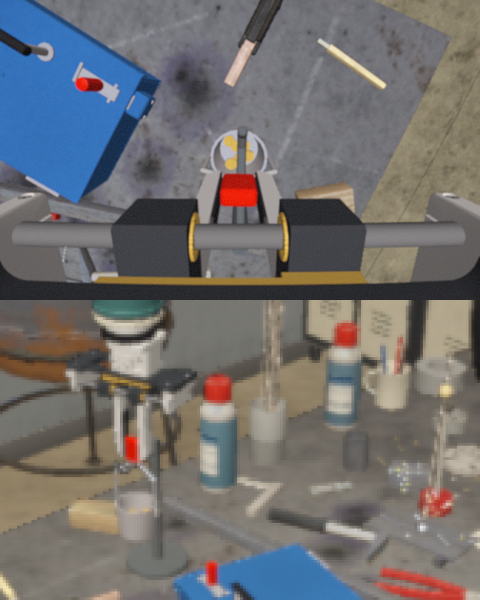

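The hook tip shows inside the bail (242,135), so it's threaded. The side force says the bail is a few mm off-centre; I'll shift in +y and settle it.

Run:
```python
from h import *
yv=np.array([-.337,.941,0]);p=np.array([.5657,.2327,.237])
robot.move_linear(p,.05)
robot.move_linear(p+.004*yv,.05)
print("hit",robot.move_linear(p+.004*yv-[0,0,.0115],.03,threshold=3))
s=robot.get_state();print(s["time"],s["ee_pos"],s["force"])
```

```text
hit True
11.7583 [0.56474521 0.23574561 0.23262105] [ 0.66778607 -3.74421177  0.51560297]
```

Run:
```python
from h import *
yv=np.array([-.337,.941,0]);s=robot.get_state();p=np.array(s["ee_pos"])-.0008*yv
robot.move_linear([p[0],p[1],.2318],.05)
s=robot.get_state();print(s["ee_pos"],s["force"])
robot.gripper_to(.055)
robot.move_linear([p[0],p[1],.36],.15)
s=robot.get_state();print(s["time"],s["ee_pos"],s["force"])
a=robot.grab_frame("scene");w=robot.grab_frame("wrist")
cv2.imwrite("pics/v5.png",np.vstack([cv2.resize(w[:,:,::-1],(480,300)),cv2.resize(a[110:215,240:408,::-1],(480,300),interpolation=3)]))
```

```text
[0.56508311 0.23520814 0.2321577 ] [-2.62239964 -0.25468938  5.4410558 ]
13.6583 [0.56471527 0.23490014 0.3590125 ] [ 0.93018087  0.19053235 -0.17060967]
```

View pics/v5.png

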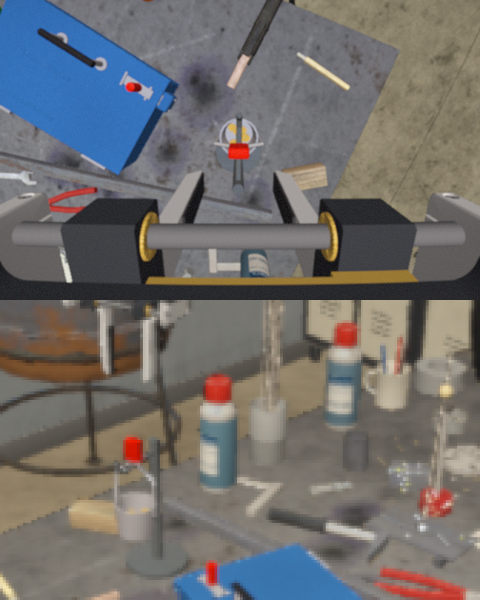

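The pail is hanging on the hook by its bail (wrist (238,150), scene grip (133,448)) and is released. On to the handle: grip and tug.

Run:
```python
from h import *
H=np.array([.5215,-.067,.130])
best=None
for a in (-13.2,166.8):
    ok=[robot.ik(H+[0,0,.17],down(np.deg2rad(a))),robot.ik(H+[.05,-.01,.15],down(np.deg2rad(a)))]
    print(a,[None if o is None else np.round(o,2) for o in ok])
    if ok[0] is not None and ok[1] is not None and (best is None or abs(ok[0][6])<best[1]): best=(a,abs(ok[0][6]))
a=best[0];print(a)
robot.move_ptp(H+[0,0,.13],down(np.deg2rad(a)))
robot.gripper_to(.05)
print("hit",robot.move_linear(H,.1,threshold=8))
s0=robot.get_state();print(s0["time"],s0["ee_pos"],s0["force"])
robot.gripper_to(.006)
s=robot.get_state();print(s["time"],s["ee_pos"],s["opening"],s["grasp_force"],s["force"])
print("tug",robot.move_linear(H+[0,0,.012],.03,threshold=18))
s1=robot.get_state();print(s1["time"],s1["ee_pos"],s1["force"],s1["opening"])
```

```text
-13.2 [array([-0.5 ,  0.2 ,  0.67,  1.78, -0.13,  1.2 , -0.03]), array([-0.45,  0.33,  0.67,  1.69, -0.22,  1.2 ,  0.05])]
166.8 [array([ 0.83,  0.27, -0.91,  1.74,  0.23,  1.24,  2.78]), array([ 0.65,  0.36, -0.73,  1.65,  0.25,  1.22,  2.78])]
-13.2
hit False
16.9583 [ 0.52181133 -0.06700557  0.13050488] [ 0.04704339 -0.10240634  0.75230013]
17.65 [ 0.52270712 -0.06725646  0.1302782 ] 0.011076036108873269 29.998400509357452 [ 9.43843349 -1.33243204 -6.5417524 ]
tug True
17.925 [ 0.52374231 -0.06759061  0.13452801] [ 3.55946248 -2.14358903 -6.41532151] 0.010869776273905096
```

Run:
```python
from h import *
robot.move_linear([.5237,-.0675,.130],.03)
s=robot.get_state();print(s["ee_pos"],s["force"])
for z in (.132,.134,.136,.138):
    h=robot.move_linear([.5237,-.0675,z],.02,threshold=18)
    s=robot.get_state();print(h,z,s["time"],np.round(s["ee_pos"],4),np.round(s["force"],1),round(s["opening"],4))
    if h: break
```

```text
[ 0.52279788 -0.06733574  0.12977539] [-6.55086894  1.97118685  7.74712371]
False 0.132 18.475 [ 0.5233 -0.0674  0.1317] [-3.2 -0.  -3.1] 0.011
False 0.134 18.725 [ 0.5238 -0.0676  0.1339] [ 3.8 -1.1 -8.1] 0.0114
False 0.136 18.975 [ 0.5239 -0.0677  0.1353] [  8.9  -2.7 -25.2] 0.0111
False 0.138 19.225 [ 0.5239 -0.0677  0.137 ] [ 12.3  -4.1 -34.5] 0.011
```

Hard stop after about 4 mm with force climbing to 34 N: the catch is holding. I'll draw it.

Run:
```python
from h import *
H=np.array([.5232,-.0675,.130]);yv=np.array([np.sin(np.deg2rad(13.2)),np.cos(np.deg2rad(13.2)),0])
robot.move_linear(H,.05)
robot.gripper_to(.05)
robot.move_linear(H+[0,0,.06],.15)
P=H+.112*yv;P[2]=.120
robot.move_linear(P+[0,0,.05],.15)
print("hit",robot.move_linear(P,.1,threshold=8))
robot.gripper_to(.008)
s=robot.get_state();print(s["time"],s["ee_pos"],s["opening"],s["force"])
print("hit",robot.move_linear(P-.026*yv,.06,threshold=20))
s=robot.get_state();print(s["time"],s["ee_pos"],s["opening"],s["force"],(np.array(s["ee_pos"])-P)@yv)
robot.gripper_to(.05)
robot.move_linear(np.array(s["ee_pos"])+[0,0,.07],.15)
ci=robot.camera_info("wrist");T=robot.camera_info("top")
im=robot.grab_frame("wrist")
for q in blobs(red(im),40):
    p=onz(ci,[q[0]],.118)[0]
    if np.hypot(*(p-P)[:2])<.06:print("peg",q[0],p,(p-P)@yv)
```

```text
hit False
23.0417 [0.54824545 0.04174873 0.12009103] 0.015124061589452904 [-5.63894018  0.82177255  5.76065763]
hit False
23.625 [0.54228739 0.01608475 0.12009133] 0.015429745266444618 [-5.94655912 -0.06210757  7.10851163] -0.026265028409972975
peg [317.41694915 216.46101695] [0.54237119 0.01712739 0.118     ] -0.025230803458853486
```

Run:
```python
from h import *
b=np.deg2rad(13.2);xv=np.array([np.cos(b),-np.sin(b),0]);H=np.array([.5232,-.0675,.130])
hin=H+.165*xv;hin[2]=.087;r=np.hypot(.165,.043);f0=np.arctan2(.043,.165)
def arc(t):
    t=np.deg2rad(t)+f0;return hin-r*np.cos(t)*xv+[0,0,r*np.sin(t)]
R=down(-b)
print([None if robot.ik(arc(t),R) is None else 1 for t in (0,15,30,45,51)])
robot.move_linear(H+[0,0,.06],.15,frame=R)
print("hit",robot.move_linear(H,.1,threshold=8))
robot.gripper_to(.006)
for t in (2,4,7,11,15,20,25,30,35,40,45,50.5):
    h=robot.move_linear(arc(t),.06,threshold=20)
    s=robot.get_state();print(t,h,round(s["time"],2),np.round(np.array(s["ee_pos"])-arc(t),4),np.round(s["force"],1),round(s["opening"],4))
    if h:break
```

```text
[1, 1, 1, 1, 1]
hit False
2 False 27.42 [-0.0005  0.0001  0.0001] [-4.5  1.3 -3.3] 0.0111
4 False 27.67 [-0.0004  0.0001  0.0004] [-6.2  1.8 -2.4] 0.0112
7 False 27.97 [-0.0004  0.0001  0.0007] [-9.4  3.2 -2.2] 0.0111
11 False 28.32 [-0.0005  0.0001  0.0008] [-9.7  2.3 -0.4] 0.0111
15 False 28.67 [-0.0007  0.0002  0.0007] [-12.1   3.    2.3] 0.011
20 False 29.07 [-0.001   0.0002  0.0008] [-15.2   4.7   6.4] 0.0111
25 False 29.47 [-0.0014  0.0004  0.001 ] [-20.3   5.4  11.7] 0.011
30 False 29.87 [-0.0016  0.0004  0.0013] [-25.7   7.1  19.6] 0.0112
35 False 30.27 [-0.001   0.0002  0.0019] [-23.9   6.   25. ] 0.0109
40 False 30.67 [-0.0002  0.0001  0.0022] [-18.4   5.3  20.1] 0.0112
45 False 31.07 [ 0.0003 -0.      0.002 ] [-11.9   4.6  14.4] 0.0111
50.5 False 31.49 [ 0.0006 -0.0001  0.002 ] [-6.5  2.9 10.1] 0.011
```

Run:
```python
from h import *
a=robot.grab_frame("scene");w=robot.grab_frame("wrist")
s=robot.get_state();print(s["time"],s["ee_pos"],s["force"],s["opening"])
cv2.imwrite("pics/v6.png",np.vstack([cv2.resize(w[:,:,::-1],(480,300)),cv2.resize(a[130:270,240:464,::-1],(480,300),interpolation=3)]))
```

```text
31.5917 [ 0.61441084 -0.08886227  0.24355708] [-7.39094225  2.78183161  9.54061175] 0.011071483379920996
```

View pics/v6.png

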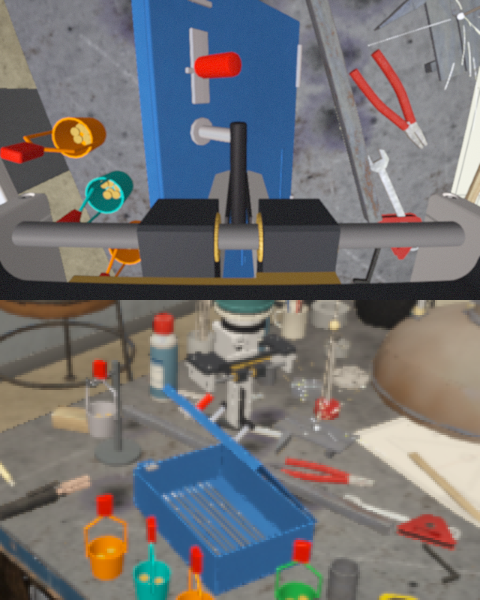

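The lid is up at about 50° with the bar still in the fingers (wrist (238,190)), the pail hangs on the hook (scene (100,400)), and the other things are where they were.

```bash
python3 -c "
from rig import robot
print(robot.sign_off())"
```

```text
the job is handed in; nothing more can be done
None
```

The job is handed in at about 32 s: the pail hangs on the hook, the tug showed the catch was holding so I drew it, and the lid is held by its handle at about 50°.

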